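# Hold the round flask down on the sprung tag reader

### The arm

A 6-joint arm with a two-finger parallel gripper is mounted at the origin on the work surface. World frame = base frame: x ahead of the robot, y to its left, z up, the work surface at z = 0. Lengths are in m, angles in rad, forces in N, time in s.
With the tool pointing down it reaches from about 0.3 to 0.875 m from the base axis. Payload 6.4 kg.
Tool frame: the origin (TCP) lies where the fingers leave the gripper's body, on its centre line; the fingertips stand 73 mm ahead of it and the grasp point (between the pads) lies 54 mm ahead of it; z points along the fingers, y is the line along which they close (so a half turn about z gives the same grasp; the last joint's range is limited). The gripper opens to 85 mm and grips with 20 to 120 N. Pads are 22 mm wide; open, the fingers measure 114 mm over their backs; the gripper's body (76 mm by 85 mm) begins 54 mm behind the grasp point. The pads swing forward as they close: fully open they stand 13 mm farther back than shut.
Start: joints at [-1.402, 0.181, 1.607, -0, 1.354, -0.206], TCP at [0.211, -0.535, 0.304] pointing down, gripper open.
Joint ranges: [-2.99, 2.99], [-0.89, 2.07], [0.3, 2.58], [-1.14, 4.28], [0, 2.63], [-3.12, 3.12]. Speed limits (rad/s): [2.57, 2.57, 3.01, 3.14, 3.14, 3.14].

### API

Orientations are given as a unit quaternion [w, x, y, z].
In Python, from bench import ctrl gives the robot as it stands.
- The arm moves only by the tool carry_out, never from a script. Its argument "steps" is one flat list of numbers, 7 for each row, row after row: the shift along the tool's x, y, z in m, then the turn, a rotation vector about the tool's x, y, z in rad, then the opening, from 0 (shut) to 1 (fully open). In form: [dx, dy, dz, wx, wy, wz, claw, dx, dy, dz, wx, wy, wz, claw, ...]. A call has 1 to 20 rows; each row is the pose to reach, as a shift and turn from the pose commanded when the call began, along the tool's axes at that moment; what a row does not reach only later rows make up. A row lasts 1/10 s, in which the tool goes at most 50 mm and 8.59 degrees, less where a joint would pass 70% of its speed; a pose out of reach is approached as far as the arm can. A call with a gripper value outside its range is refused whole. The fingers move at their own pace and stop on an object; the grip force is fixed at half the most. Time passes only in rows, so rows that repeat a pose let the fingers close. It gives the time, the measured TCP pose, the force, the opening and the grip force at its end, in the units of the state.
- ctrl.get_obs(): the state, without advancing time (a new reading comes with each control period).
- ctrl.camera(name): name is "side" or "top"; returns the picture (420x560x3 uint8, red, green, blue); there is no depth.
- ctrl.camera_params(name): a dict with "vertical_fov" (degrees; the focal length in pixels is half the picture's height over the tangent of half this angle, whatever the lens; pixels are square), "cx", "cy" (the principal point, pixels), "cam_to_world" (4x4, takes a point from camera to world coordinates). Camera axes: x right, y down, z forward; pixel columns grow to the right and rows downward; lengths in m; the calibration is good to about 2 mm. A picture is of the moment at which its call begins. camera_params takes no time and is no camera call.
- ctrl.hand_in(): hands the job in; it is judged then, once.
The state is a dict: "time_s": time; "q": joint angles; "dq": joint speeds; "joint_efforts": joint torques, N m; "eef_pos": TCP position; "eef_rot": TCP orientation; "wrist_force": force on the tool from outside, world axes, zero at the start; "torque": the same for the moment, N m; "opening": opening from 0.0 (shut) to 1.0 (fully open); "grasp_force": force on a finger pad.
Only numpy, scipy, OpenCV 4.12 (cv2) and the standard library are available. Lean on these libraries where they do the work, as an engineer would, in place of code of your own. Each camera call takes 0.05 s, during which the arm holds its last target. There are 200 camera calls.

### The job

Of the three round wooden flasks, pick up the one whose belly just drops into the orange sprung ring (one is too small and falls through, one is too large to go in) and seat it upright in the ring. Then push the flask down, touching only the flask and not the ring, until the ring reaches its lower stop, and finish while still holding it pressed down there, because the reader underneath needs it kept down. Leave the other flasks and everything else on the table where they are.

Things in the scene. Friction and masses are not known exactly. Their poses are not given: they have to be found in the camera images.
- flask_medium: medium turned wooden flask standing upright: a ball belly 60 mm in diameter with a dark equator line, flat foot, on it a straight round wooden neck 22 mm in diameter from 54.4 to 93.4 mm above the foot, then a brass cap 26 mm in diameter and 10 mm high (top at 103.4 mm). Belly centre 26.5 mm above the foot. Weighs about 130 g. Origin: centre of the foot's underside; z points up along the neck. It is the one that fits the ring.
- flask_small: small turned wooden flask standing upright: a ball belly 48 mm in diameter with a dark equator line, flat foot, on it a straight round wooden neck 22 mm in diameter from 40.8 to 79.8 mm above the foot, then a brass cap 26 mm in diameter and 10 mm high (top at 89.8 mm). Belly centre 19.5 mm above the foot. Weighs about 80 g. Origin: centre of the foot's underside; z points up along the neck. Too small: it falls through the ring. Leave alone.
- flask_large: large turned wooden flask standing upright: a ball belly 72 mm in diameter with a dark equator line, flat foot, on it a straight round wooden neck 22 mm in diameter from 67.5 to 106.5 mm above the foot, then a brass cap 26 mm in diameter and 10 mm high (top at 116.5 mm). Belly centre 33.2 mm above the foot. Weighs about 190 g. Origin: centre of the foot's underside; z points up along the neck. Too large: it perches on the ring's rim. Leave alone.
- cradle: the sprung ring cradle, fixed to the table: a round green base 128 mm across and 20 mm high with a black reader pad in its middle and three short dark spring sleeves (tops 28 mm above the table). An orange ring rides on springs above it. Origin: centre of the base's underside.
- ring_seat (a point): point on the ring's axis at the level of its inner lip, moving with the ring; 61 mm above the table when the ring is up. z up. The orange ring is 76 mm in outer diameter; its bore is 64 mm for the top 18 mm (rim 18 mm above this point), below which a lip narrows it to 50 mm (6 mm thick). With the medium flask seated its foot is about 10 mm below this point and its belly centre about 16 mm above.
- cradle_ring (a joint): how far the ring is pressed down, in m: 0 up (at rest), 0.025 at the lower stop, where the orange ears under the ring come down to their sleeves. Spring: about 3 N of downward push starts it (the flask's weight alone does not), about 13 N brings it to the stop (400 N/m); it springs back up when let go.
- spool: pale wooden spool, 48 mm in diameter, 54 mm high, standing. Bystander. Origin: centre of its underside.
- jar: amber jar with a white cap, 54 mm in diameter, 70 mm high. Bystander. Origin: centre of its underside.
- mallet: dark wooden mallet standing on its head, head 68 mm in diameter, 165 mm high in all, handle up. Bystander. Origin: centre of its underside.
- brush: dusting brush lying on the table. Bystander. Origin: on its underside.
There are look-alikes about, which are no part of the job. What is shaped like the flask_medium but purple is not meant.

How it is judged:
By the outcome, as a careful person would: the job done as asked, in the order asked, and still so for the second after the job is handed in, while the arm keeps its last pose, push and grip.
It also fails if it takes over 40 s, if anything falls off the work surface, if the arm or the gripper's body presses on something with over 40 N, if the wrist force passes 120 N, or if a joint passes its speed limit or range.

## Working session

There is one attempt and no reset: what is moved stays moved. The work goes in short steps, Python scripts to look and compute and a tool call to move; the robot and the scene stay as the last step left them, time stands still between calls to the robot, and variables do not carry over. Pictures are saved under pics/ and viewed, at most 10 in all, crops included, and the job is handed in when it is done.

Besides the shell and the picture viewer there is one more tool, called after "Call:" as name(argument=value, ...), one argument or row to a line, values as JSON. carry_out: Moves the arm, as the interface text tells. Its arguments: {"type":"object","properties":{"steps":{"type":"array"}},"required":["steps"]}

```bash
mkdir -p pics; ls; python3 - <<'E'
from bench import ctrl
import cv2,numpy as np
for n in("side","top"):
    im=ctrl.camera(n); cv2.imwrite(f"pics/{n}0.png",im[:,:,::-1]); p=ctrl.camera_params(n); print(n,p["vertical_fov"],p["cx"],p["cy"],np.round(p["cam_to_world"],3).tolist(),[k for k in p])
o=ctrl.get_obs(); print({k:np.round(v,3).tolist() for k,v in o.items()})
E
```

```text
pics
side 54.089675165465515 277.07449286670976 212.7468803064691 [[-0.948, -0.247, 0.2, 0.412], [-0.318, 0.753, -0.577, 0.523], [-0.008, -0.611, -0.792, 0.753], [0.0, 0.0, 0.0, 1.0]] ['vertical_fov', 'cx', 'cy', 'cam_to_world']
top 50.660076989821945 280.19406722281406 205.93568691318671 [[0.006, -0.999, 0.032, 0.529], [-1.0, -0.006, -0.003, -0.006], [0.003, -0.032, -0.999, 1.125], [0.0, 0.0, 0.0, 1.0]] ['vertical_fov', 'cx', 'cy', 'cam_to_world']
{'time_s': 0.1, 'q': [-1.402, 0.181, 1.608, -0.0, 1.354, -0.206], 'dq': [-0.0, -0.002, -0.002, 0.0, -0.0, 0.001], 'joint_efforts': [0.001, -44.587, -35.224, -0.0, 0.004, -0.0], 'eef_pos': [0.21, -0.535, 0.303], 'eef_rot': [-0.001, 0.982, 0.186, -0.0], 'wrist_force': [0.205, -0.45, -0.252], 'torque': [0.042, -0.02, -0.036], 'grasp_force': 0.0, 'opening': 0.998}
```

View pics/side0.png

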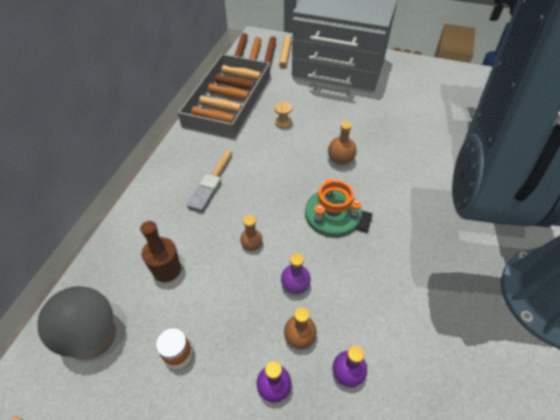

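View pics/top0.png

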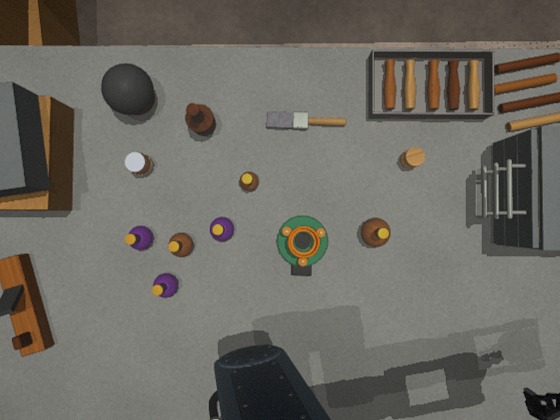

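Side view: the wooden flasks are at (302,330), (251,236) and (342,148), and the purple look-alikes are at (295,278), (274,382) and (350,368). The ring cradle is at (335,205). In the top view the same wooden flasks are at (180,244), (248,180) and (375,232), with the ring at (302,241). I take (302,330) side / (180,244) top as the medium one: it is wooden and middle in size. Next I'll triangulate the caps and check the belly diameters.

```bash
cat > h.py <<'E'
import cv2,numpy as np
from bench import ctrl
def ray(n,u,v):
    p=ctrl.camera_params(n); T=np.array(p["cam_to_world"]); f=210/np.tan(np.radians(p["vertical_fov"])/2)
    d=T[:3,:3]@np.array([(u-p["cx"])/f,(v-p["cy"])/f,1]); return T[:3,3],d/np.linalg.norm(d)
def plane(n,u,v,z):
    c,d=ray(n,u,v); return c+d*(z-c[2])/d[2]
def tri(a,b):
    (c1,d1),(c2,d2)=ray("top",*a),ray("side",*b)
    s=np.linalg.lstsq(np.c_[d1,-d2],c2-c1,rcond=None)[0]
    p,q=c1+s[0]*d1,c2+s[1]*d2; return (p+q)/2,np.linalg.norm(p-q)
def mask(im,lo,hi): return cv2.inRange(cv2.cvtColor(im,cv2.COLOR_RGB2HSV),np.array(lo),np.array(hi))
def blobs(m,amin=25):
    n,l,s,c=cv2.connectedComponentsWithStats(m); return [(np.round(c[i],1).tolist(),s[i].tolist()) for i in range(1,n) if s[i,4]>=amin]
E
python3 - <<'E'
from h import *
I={n:cv2.imread(f"pics/{n}0.png")[:,:,::-1].copy() for n in("side","top")}
for n in I:
    print(n,"cap",blobs(mask(I[n],(18,150,140),(32,255,255))))
    print(n,"orange",blobs(mask(I[n],(5,190,160),(15,255,255)),60))
    print(n,"wood",blobs(mask(I[n],(3,90,40),(17,255,160)),150))
    print(n,"green",blobs(mask(I[n],(65,100,30),(90,255,255)),60))
s=I["side"][255:405,220:400]; t=I["top"][195:295,110:330]
cv2.imwrite("pics/crop.png",np.vstack([cv2.resize(s,(660,350),interpolation=3)*1,cv2.resize(t,(660,250),interpolation=3)])[:,:,::-1])
E
```

```text
side cap [([345.7, 125.6], [342, 123, 8, 6, 40]), ([249.0, 220.9], [245, 217, 9, 9, 72]), ([296.2, 259.7], [291, 255, 11, 11, 99]), ([301.3, 315.2], [295, 309, 13, 13, 144]), ([355.3, 354.1], [349, 347, 14, 15, 169]), ([272.9, 369.9], [266, 363, 15, 15, 174])]
side orange [([337.0, 194.9], [319, 181, 41, 27, 338])]
side wood [([455.9, 42.8], [437, 25, 37, 36, 758]), ([233.4, 84.2], [207, 71, 54, 28, 675]), ([214.4, 111.0], [191, 95, 50, 27, 305]), ([342.4, 149.2], [329, 130, 27, 34, 550]), ([334.6, 207.8], [317, 198, 42, 17, 202]), ([159.2, 253.7], [141, 222, 38, 59, 1363]), ([250.7, 238.2], [241, 226, 20, 24, 334]), ([300.3, 333.2], [285, 317, 31, 31, 646]), ([178.9, 356.7], [163, 341, 27, 24, 180])]
side green [([337.8, 196.5], [333, 192, 11, 10, 74]), ([330.1, 220.4], [307, 195, 51, 40, 696])]
top cap [([246.6, 178.2], [242, 173, 11, 11, 88]), ([217.4, 229.4], [213, 225, 10, 10, 86]), ([383.1, 233.0], [378, 228, 11, 11, 96]), ([129.7, 238.6], [125, 234, 11, 10, 86]), ([173.3, 246.1], [169, 241, 10, 11, 91]), ([157.0, 289.6], [152, 285, 11, 10, 84])]
top orange [([302.2, 241.7], [288, 227, 32, 33, 219])]
top wood [([38.2, 22.7], [0, 0, 80, 46, 2989]), ([528.1, 62.7], [497, 53, 63, 21, 564]), ([389.4, 84.6], [384, 59, 12, 51, 509]), ([408.8, 85.3], [404, 59, 12, 51, 276]), ([433.1, 85.1], [427, 60, 13, 50, 532]), ([453.0, 85.1], [447, 60, 13, 50, 510]), ([472.1, 86.0], [467, 60, 13, 50, 298]), ([525.1, 83.2], [494, 73, 63, 21, 578]), ([530.4, 102.2], [501, 93, 59, 20, 525]), ([51.1, 159.7], [0, 96, 74, 114, 3361]), ([198.8, 117.1], [186, 103, 28, 29, 503]), ([532.9, 122.1], [507, 112, 53, 19, 267]), ([249.9, 182.5], [240, 172, 18, 19, 161]), ([373.7, 231.7], [361, 218, 29, 29, 522]), ([182.4, 243.9], [169, 233, 24, 24, 335]), ([25.7, 305.1], [0, 254, 54, 102, 2970])]
top green [([302.1, 222.3], [280, 216, 43, 14, 317]), ([284.9, 249.4], [278, 231, 19, 34, 231]), ([318.6, 251.0], [307, 235, 20, 31, 218])]
```

View pics/crop.png

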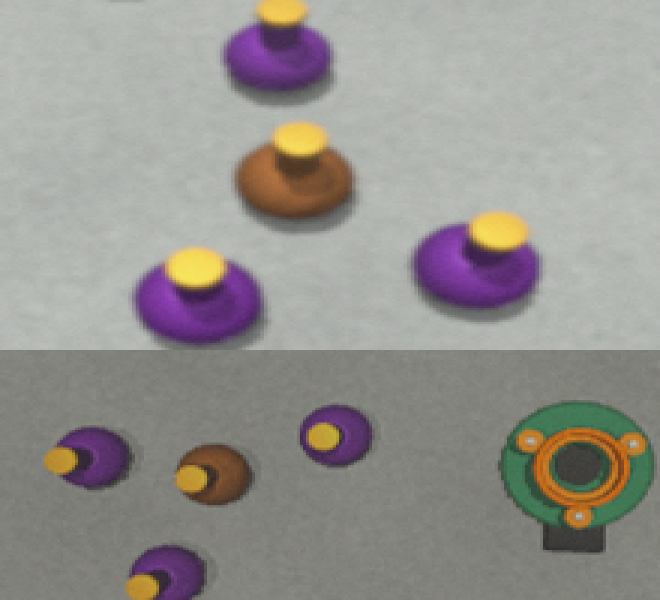

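The crop shows one wooden flask among three purple ones; the wooden one is at side (302,330) / top (180,244). Its belly is 24 px across in the top view, about 60 mm, against 29 px for the large and 19 px for the small. That makes it flask_medium. Now the positions.

```bash
python3 - <<'E'
from h import *
I={n:cv2.imread(f"pics/{n}0.png")[:,:,::-1].copy() for n in("side","top")}
for k,a,b in [("med",(173.3,246.1),(301.3,315.2)),("small",(246.6,178.2),(249,220.9)),("large",(383.1,233),(345.7,125.6)),("pA",(217.4,229.4),(296.2,259.7)),("pB",(129.7,238.6),(272.9,369.9)),("pC",(157,289.6),(355.3,354.1))]:
    p,e=tri(a,b); print(k,p.round(4),round(e,4))
print("med cap top plane",plane("top",173.3,246.1,.102).round(4),"belly top",plane("top",181,245,.0265).round(4), "belly side",plane("side",300.5,333,.0265).round(4))
for n in I:
    m=mask(I[n],(4,150,90),(17,255,255)); 
    m2=np.zeros_like(m); y,x=(241,302) if n=="top" else (198,336)
    m2[y-27:y+27,x-30:x+30]=m[y-27:y+27,x-30:x+30]
    cs,h=cv2.findContours(m2,cv2.RETR_CCOMP,cv2.CHAIN_APPROX_NONE)
    for c,hh in zip(cs,h[0]):
        if len(c)>20:
            e=cv2.fitEllipse(c); print(n,"hole" if hh[3]>=0 else "outer",np.round(e[0],1),np.round(e[1],1),plane(n,*e[0],.079).round(4))
    g=mask(I[n],(55,70,20),(95,255,255)); g[:y-35]=0;g[y+40:]=0;g[:,:x-40]=0;g[:,x+40:]=0
    if n=="top":
        pts=cv2.findNonZero(g); c,r=cv2.minEnclosingCircle(pts); print("green",c,r,plane(n,*c,.02).round(4))
E
```

```text
med [0.4683 0.2382 0.0947] 0.002
small [0.6281 0.0709 0.0812] 0.0017
large [ 0.502  -0.2451  0.1075] 0.0022
pA [0.5078 0.1366 0.0951] 0.0027
pB [0.4848 0.3392 0.0953] 0.0017
pC [0.3679 0.2743 0.0947] 0.002
med cap top plane [0.4677 0.2363 0.102 ] belly top [0.466  0.2352 0.0265] belly side [0.4669 0.2423 0.0265]
side outer [335.4 197.6] [33.4 43.2] [ 0.477  -0.0455  0.079 ]
side hole [335.1 196.8] [14.1 23.2] [ 0.4781 -0.0474  0.079 ]
top outer [303.2 241.7] [37.7 37.9] [ 0.4786 -0.0637  0.079 ]
top hole [303.  241.3] [21.3 21.8] [ 0.4794 -0.0631  0.079 ]
green (302.0227355957031, 240.76136779785156) 25.413728713989258 [ 0.478 -0.064  0.02 ]
```

Targets: flask_medium is at about (0.467, 0.237) and the ring axis at about (0.4785, -0.063). The tool turn stays as it is; the nearest caps are about 105 mm away, which clears the open fingers. First I'll move above the flask.

Call:
carry_out(
  steps=[0.13,-0.156,0,0,0,0,1,0.26,-0.312,0,0,0,0,1,0.39,-0.468,0,0,0,0,1,0.521,-0.625,0,0,0,0,1,0.521,-0.625,0,0,0,0,1,0.521,-0.625,0,0,0,0,1,0.521,-0.625,0,0,0,0,1,0.521,-0.625,0,0,0,0,1,0.521,-0.625,0,0,0,0,1,0.521,-0.625,0,0,0,0,1,0.521,-0.625,0,0,0,0,1,0.521,-0.625,0,0,0,0,1,0.521,-0.625,0,0,0,0,1,0.521,-0.625,0,0,0,0,1,0.521,-0.625,0,0,0,0,1,0.521,-0.625,0,0,0,0,1,0.521,-0.625,0,0,0,0,1,0.521,-0.625,0,0,0,0,1,0.521,-0.625,0,0,0,0,1,0.521,-0.625,0,0,0,0,1],
)

```text
time_s: 2.1
eef_pos: [0.4663, 0.2359, 0.3037]
eef_rot: [0.0, 0.983, 0.186, -0.0]
wrist_force: [-0.7, 0.5, 1.5]
opening: 1.002
grasp_force: 0.0
```

Call:
carry_out(
  steps=[0,0,0.03,0,0,0,1,0,0,0.06,0,0,0,1,0,0,0.09,0,0,0,1,0,0,0.11,0,0,0,1,0,0,0.13,0,0,0,1,0,0,0.145,0,0,0,0.8,0,0,0.16,0,0,0,0.7,0,0,0.17,0,0,0,0.6,0,0,0.17,0,0,0,0.55,0,0,0.17,0,0,0,0.5],
)

```text
time_s: 3.1
eef_pos: [0.4668, 0.2367, 0.1344]
eef_rot: [0.0, 0.983, 0.186, 0.0]
wrist_force: [0.1, 0.2, 0.2]
opening: 0.503
grasp_force: 0.0
```

```bash
python3 - <<'E'
from h import *
s=ctrl.camera("side")[240:400,210:420]; cv2.imwrite("pics/s1.png",cv2.resize(s,(735,560),interpolation=2)[:,:,::-1])
E
```

```text
(no output)
```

View pics/s1.png

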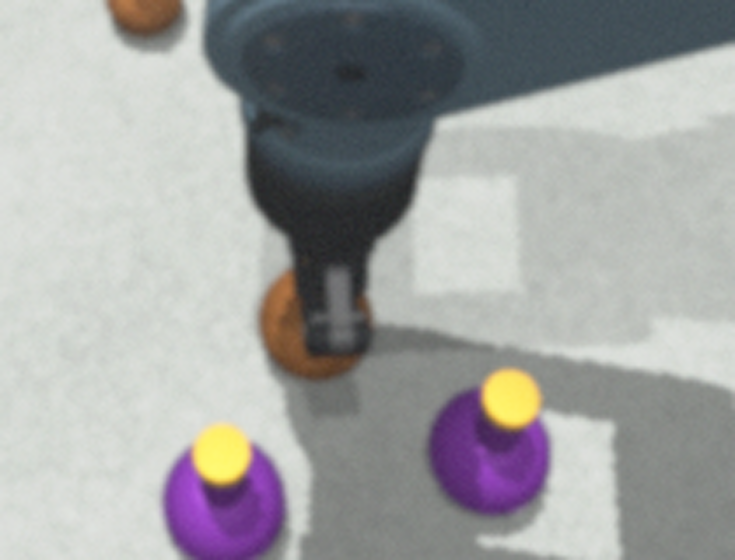

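The crop shows the near finger in front of the wooden flask at about (340,330). The purple flasks are well clear. I'll close and lift.

Call:
carry_out(
  steps=[0,0,0,0,0,0,0.3,0,0,0,0,0,0,0.2,0,0,0,0,0,0,0,0,0,0,0,0,0,0,0,0,0,0,0,0,0,0,0,0,0,0,0,0,0,0,0,0,0,0,0,0,0,-0.005,0,0,0,0,0,0,-0.02,0,0,0,0,0,0,-0.04,0,0,0,0,0,0,-0.07,0,0,0,0,0,0,-0.1,0,0,0,0,0,0,-0.13,0,0,0,0,0,0,-0.13,0,0,0,0],
)

```text
time_s: 4.55
eef_pos: [0.4685, 0.2379, 0.2685]
eef_rot: [-0.0, 0.982, 0.186, 0.004]
wrist_force: [1.7, 0.8, -0.6]
opening: 0.274
grasp_force: 58.9
```

Call:
carry_out(
  steps=[-0.014,0.04,0,0,0,0,0,-0.028,0.081,0,0,0,0,0,-0.042,0.121,0,0,0,0,0,-0.056,0.162,0,0,0,0,0,-0.07,0.202,0,0,0,0,0,-0.085,0.243,0,0,0,0,0,-0.095,0.27,0,0,0,0,0,-0.099,0.2835,0,0,0,0,0,-0.099,0.2835,0,0,0,0,0,-0.099,0.2835,0,0,0,0,0,-0.099,0.2835,0,0,0,0,0],
)

```text
time_s: 5.65
eef_pos: [0.478, -0.0615, 0.2635]
eef_rot: [-0.0, 0.982, 0.187, -0.0]
wrist_force: [0.3, 0.2, -0.6]
opening: 0.273
grasp_force: 59.1
```

```bash
python3 - <<'E'
from h import *
o=ctrl.get_obs();print(o["eef_pos"],o["eef_rot"],o["wrist_force"])
S=ctrl.camera("side");T=ctrl.camera("top")
cv2.imwrite("pics/S2.png",S[:,:,::-1]);cv2.imwrite("pics/T2.png",T[:,:,::-1])
a=cv2.resize(S[80:260,240:440],(600,540),interpolation=2);cv2.imwrite("pics/s2.png",a[:,:,::-1])
E
```

```text
[ 0.47799617 -0.06149226  0.26348913] [-4.57472662e-04  9.82365499e-01  1.86969868e-01 -2.91631613e-04] [ 0.32601793  0.18339267 -0.61822344]
```

View pics/s2.png

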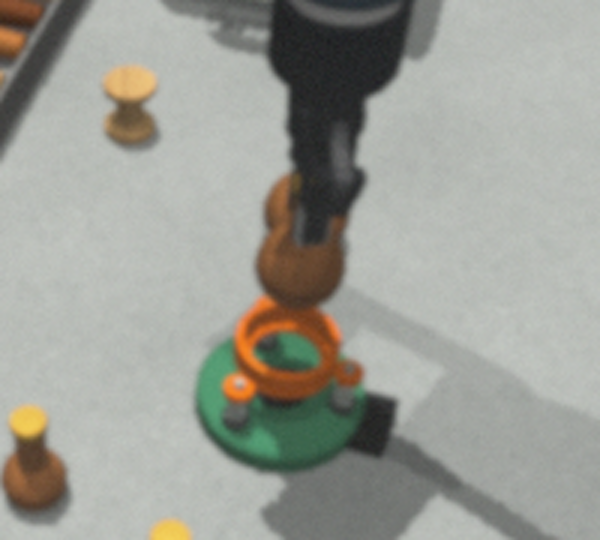

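The flask is held upright above the ring, with its belly at side px (340,167). Both views can now give the flask-to-ring offset.

```bash
cat >> h.py <<'E'
def proj(n,P):
    p=ctrl.camera_params(n); T=np.linalg.inv(np.array(p["cam_to_world"])); f=210/np.tan(np.radians(p["vertical_fov"])/2)
    c=T[:3,:3]@np.array(P)+T[:3,3]; return np.round([p["cx"]+f*c[0]/c[2],p["cy"]+f*c[1]/c[2]],1)
E
python3 - <<'E'
from h import *
S=cv2.imread("pics/S2.png")[:,:,::-1].copy(); S0=cv2.imread("pics/side0.png")[:,:,::-1].copy(); T0=cv2.imread("pics/top0.png")[:,:,::-1].copy()
# ring: orange extents per row (side0, top0)
for n,I,r in(("side",S0,range(181,206,2)),("top",T0,range(224,262,3))):
    m=mask(I,(4,140,90),(17,255,255))
    for y in r:
        x=np.where(m[y,280:370])[0]+280
        if len(x): print(n,y,x.min(),x.max())
print("ring rim pred",[proj("side",(.4785,-.063,z)) for z in(.079,.061)],proj("top",(.4785,-.063,.079)))
th=np.linspace(0,2*np.pi,73)
for n in("side","top"):
    c=np.array([proj(n,(.4785+.038*np.cos(t),-.063+.038*np.sin(t),.079)) for t in th]); print(n,"rim outline x",c[:,0].min(),c[:,0].max(),"y",c[:,1].min(),c[:,1].max())
print("belly pred",proj("side",(.478,-.0615,.1556)))
m=mask(S,(3,90,30),(14,255,150)); 
for y in range(158,184,2):
    x=np.where(m[y,315:365])[0]+315
    if len(x): print("belly",y,x.min(),x.max())
E
```

```text
side 181 326 341
side 183 324 345
side 185 322 348
side 187 320 350
side 189 319 351
side 191 319 352
side 193 319 352
side 195 319 352
side 197 319 352
side 199 319 352
side 201 320 354
side 203 320 360
side 205 316 360
top 224 368 369
top 227 297 369
top 230 283 369
top 233 283 369
top 236 289 369
top 239 288 319
top 242 288 319
top 245 288 319
top 248 289 318
top 251 291 316
top 254 293 313
top 257 298 308
top 260 298 306
ring rim pred [array([336.6, 191.4]), array([335.7, 196.8])] [302.9 241.7]
side rim outline x 318.9 354.4 y 178.4 205.2
top rim outline x 286.8 319.0 y 225.6 257.9
belly pred [340.7 167.1]
belly 158 330 352
belly 160 329 352
belly 162 328 352
belly 164 327 353
belly 166 326 353
belly 168 326 353
belly 170 327 352
belly 172 327 352
belly 174 328 351
belly 176 329 349
belly 178 329 348
belly 180 331 345
belly 182 332 345
```

The camera biases for ring and flask agree. I'll shift 2 mm in -y and lower the flask to just above its seat.

Call:
carry_out(
  steps=[0,0.002,0.01,0,0,0,0,0,0.002,0.025,0,0,0,0,0,0.002,0.04,0,0,0,0,0,0.002,0.05,0,0,0,0,0,0.002,0.058,0,0,0,0,0,0.002,0.064,0,0,0,0,0,0.002,0.068,0,0,0,0,0,0.002,0.072,0,0,0,0,0,0.002,0.072,0,0,0,0,0,0.002,0.072,0,0,0,0],
)

```text
time_s: 6.75
eef_pos: [0.4791, -0.0648, 0.1921]
eef_rot: [0.0, 0.982, 0.186, 0.0]
wrist_force: [-0.8, 0.3, -1.5]
opening: 0.274
grasp_force: 59.1
```

```bash
python3 - <<'E'
from h import *
o=ctrl.get_obs();print(o["eef_pos"],o["wrist_force"],o["torque"])
S=ctrl.camera("side");cv2.imwrite("pics/S3.png",S[:,:,::-1])
a=cv2.resize(S[120:250,270:410],(630,585),interpolation=2);cv2.imwrite("pics/s3.png",a[:,:,::-1])
E
```

```text
[ 0.47910264 -0.06475443  0.1921324 ] [-0.81456929  0.25412565 -1.50574361] [ 0.01638652  0.05413174 -0.02931187]
```

View pics/s3.png

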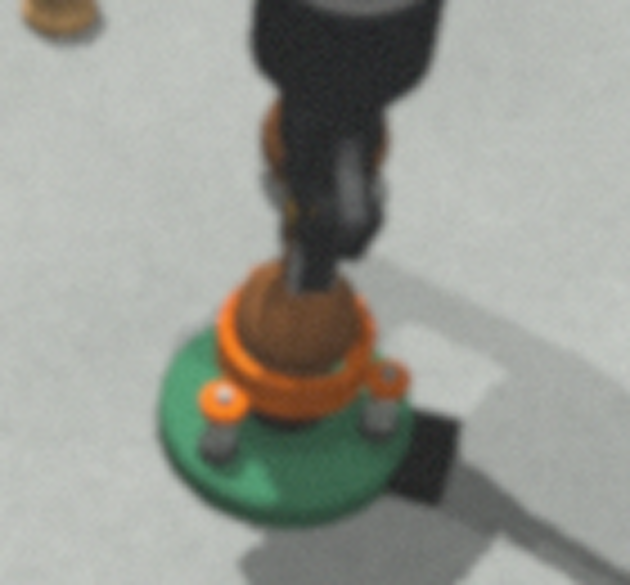

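The belly is inside the bore, about 1-2 mm toward -x/-y going by the wider gap at lower right. I'll correct a little and lower it onto the lip.

Call:
carry_out(
  steps=[0.0014,-0.0008,0.001,0,0,0,0,0.0014,-0.0008,0.002,0,0,0,0,0.0014,-0.0008,0.004,0,0,0,0,0.0014,-0.0008,0.006,0,0,0,0,0.0014,-0.0008,0.008,0,0,0,0,0.0014,-0.0008,0.008,0,0,0,0,0.0014,-0.0008,0.008,0,0,0,0],
)

```text
time_s: 7.5
eef_pos: [0.48, -0.0634, 0.184]
eef_rot: [-0.0, 0.982, 0.186, 0.0]
wrist_force: [-1.7, 1.3, 3.9]
opening: 0.277
grasp_force: 58.9
```

It is seated and touching, with about 4 N vertical and a small side load. I'll ease that off and press halfway.

Call:
carry_out(
  steps=[-0.0004,-0.0008,0,0,0,0,0,-0.0004,-0.0008,0.002,0,0,0,0,-0.0004,-0.0008,0.004,0,0,0,0,-0.0004,-0.0008,0.007,0,0,0,0,-0.0004,-0.0008,0.01,0,0,0,0,-0.0004,-0.0008,0.012,0,0,0,0,-0.0004,-0.0008,0.012,0,0,0,0,-0.0004,-0.0008,0.012,0,0,0,0],
)

```text
time_s: 8.3
eef_pos: [0.4795, -0.0629, 0.1721]
eef_rot: [0.0, 0.982, 0.186, 0.0]
wrist_force: [-2.3, 1.4, 7.0]
opening: 0.276
grasp_force: 58.8
```

Call:
carry_out(
  steps=[-0.0007,-0.0008,0.002,0,0,0,0,-0.0007,-0.0008,0.004,0,0,0,0,-0.0007,-0.0008,0.006,0,0,0,0,-0.0007,-0.0008,0.008,0,0,0,0,-0.0007,-0.0008,0.01,0,0,0,0,-0.0007,-0.0008,0.012,0,0,0,0,-0.0007,-0.0008,0.012,0,0,0,0,-0.0007,-0.0008,0.012,0,0,0,0],
)

```text
time_s: 9.1
eef_pos: [0.4791, -0.0627, 0.1608]
eef_rot: [0.001, 0.982, 0.186, 0.001]
wrist_force: [-3.1, -0.2, 11.4]
opening: 0.273
grasp_force: 58.7
```

Call:
carry_out(
  steps=[0,0,0.001,0,0,0,0,0,0,0.002,0,0,0,0,0,0,0.002,0,0,0,0,0,0,0.002,0,0,0,0],
)

```text
time_s: 9.5
eef_pos: [0.4796, -0.0628, 0.1598]
eef_rot: [0.001, 0.982, 0.186, 0.001]
wrist_force: [-4.1, 1.2, 18.4]
opening: 0.272
grasp_force: 58.5
```

```bash
python3 - <<'E'
from h import *
S=ctrl.camera("side")
for i in range(5): T=ctrl.camera("top")
o=ctrl.get_obs();print(o["time_s"],o["eef_pos"],o["wrist_force"],o["grasp_force"])
a=np.hstack([cv2.resize(S[130:250,280:400],(390,390),interpolation=2),cv2.resize(cv2.imread("pics/S3.png")[130:250,280:400,::-1],(390,390),interpolation=2)]);cv2.imwrite("pics/s4.png",a[:,:,::-1])
E
```

```text
9.8 [ 0.47960921 -0.06282785  0.15974006] [-3.8845653   1.36092285 17.59978455] 58.544928431510925
```

View pics/s4.png

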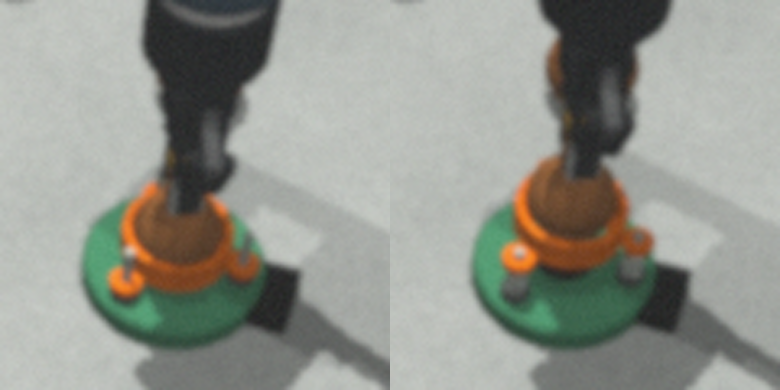

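The left panel (now) shows the ring's ears down on their sleeves, which stand clear above them in the right panel (before). The belly sits in the ring and the fingers stay above the rim. I'll add a little margin and check that it holds.

Call:
carry_out(
  steps=[0,0,0.001,0,0,0,0,0,0,0.001,0,0,0,0,0,0,0.001,0,0,0,0,0,0,0.001,0,0,0,0,0,0,0.001,0,0,0,0,0,0,0.001,0,0,0,0,0,0,0.001,0,0,0,0,0,0,0.001,0,0,0,0,0,0,0.001,0,0,0,0,0,0,0.001,0,0,0,0],
)

```text
time_s: 10.8
eef_pos: [0.4801, -0.0629, 0.1596]
eef_rot: [0.001, 0.982, 0.186, 0.002]
wrist_force: [-6.4, 2.1, 23.6]
opening: 0.275
grasp_force: 58.3
```

The push holds steady at about 24 N against the stop, so I'm handing in.

```bash
python3 -c "
from bench import ctrl
print(ctrl.hand_in())"
```

```text
the job is handed in; nothing more can be done
None
```

I seated the medium wooden flask upright in the orange ring and handed in with the arm still pressing it at the ring's lower stop (about 24 N, at 10.8 s of the 40 s allowed); I moved nothing else on purpose, but took no final full-scene picture.

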